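# Set the length stop of the jeweller's cut-off saw

## Task

The brass bar is clamped in the little cut-off saw, sticking out by the length we want to repeat. Lift the file and the pliers off the saw bed and lay both down in the red tool tray (no dropping, and no ploughing them along with the stop), then slide the length stop along its track until its rod just meets the free end of the bar, without ramming it, and let go. Leave the other things on the bench where they are.

Things in the scene. Friction and masses are not known exactly. Their poses are not given: they have to be found in the camera images.
- saw: small green cut-off saw, fixed. Flat bed 110 mm wide (own x), own y -280 to +220 mm, top 34 mm above the bench; T-slot track along x = 0. At the +y end the vise (y 125 to 185 mm, 78 mm high) and, from y 110 mm on, the raised saw head (x -87 to +115 mm, to 250 mm high). Origin: on the bench under the track; y runs along the track from the stop towards the vise, z up
- stop: length stop: aluminium carriage (50 mm across the track, 44 along, 36 high) sliding along the saw's y, with a ribbed orange grip on top and a 12 mm steel stop rod pointing to the bar. Starts near the bed's -y end, has 310 mm of track (past the bar's end), stays where left; about 3 N slides it, no lock. Origin: centre of its underside; axes as the saw's
- stop_grip (a point): centre of the stop's orange grip: 16 mm wide across the track, 40 mm long along it, 32 mm high; this point is 12 mm below the grip's top and 20 mm above the top of the carriage
- stop_tip (a point): centre of the flat end of the stop rod (52 mm along the track towards the bar from the grip's centre, 62 mm above the bench): this must come to the bar's end
- bar: round brass bar, 16 mm thick, 200 mm long, clamped in the vise (cannot move), in line with the stop rod, axis 62 mm above the bench. Origin: centre of its free end face, towards the stop; the bar extends from there along own +y (the saw's +y)
- file: hand file with wooden handle, 195 mm long, lying across the saw bed in the stop's way. Lies along own x: handle (24 mm wide, 18 mm thick) from x -105 to -5 mm, dark steel blade (16 mm wide, 6 mm thick) from -5 to +90 mm. About 0.11 kg. Origin: on its underside, z up
- file_grip (a point): good place to grip the file, near its centre of mass: on the handle, at own x -20 mm, 9 mm above its underside, 24 mm wide along the file's y
- file_heel (a point): butt end of the file's handle
- file_tip (a point): tip of the file's blade
- pliers: flat-nose pliers, blue handles, 155 mm long, 11 mm thick, lying flat across the saw bed in the stop's way. Along own x: handles -94 to -10 mm (47 mm wide over both at the end), joint -14 to +14 mm (20 mm wide along y), jaws +12 to +63 mm (17 mm wide). About 0.15 kg. Origin: on the underside under the joint, the centre of mass and place to grip; z up
- pliers_heel (a point): middle between the ends of the pliers' handles
- pliers_tip (a point): tip of the pliers' jaws
- tray: loose red tool tray, open on top, outside 135 mm (own x) by 250 mm (own y) and 28 mm high, walls 4 mm, floor 4 mm; empty at the start. Origin: centre of its underside. It and the black box stand in front of the saw, either one on the left
- box: loose black open box, 90 by 130 by 45 mm high, empty. Origin: centre of its underside. Bystander, leave alone
- jar: glass jar, 68 mm across, 105 mm high, origin under its centre. Bystander, leave alone
- tin: dark flux tin, 64 mm across, 46 mm high, origin under its centre. Bystander, leave alone
- block: steel bench block, 65 by 65 by 20 mm, origin under its centre. Bystander, leave alone
- hammer: hammer, 200 mm long, along own x, origin under its middle. Bystander, leave alone
- oil: yellow oil bottle, 44 mm across, 115 mm high, origin under its centre. Bystander, leave alone
- caliper: caliper, 190 mm long along own x, lying flat, 10 mm high, origin under its middle. Bystander, leave alone

How it is judged:
On the way, in this order (a step that is already met when the one before it is completed fails the run):
1. file and pliers both lie in the red tray, let go (x of file_heel in the frame of tray between -0.0635 and 0.0635 m and y of file_heel in the frame of tray between -0.121 and 0.121 m and z of each of file_heel, file_tip, pliers_heel, pliers_tip in the frame of tray below 0.045 m and x of file_tip in the frame of tray between -0.0635 and 0.0635 m and y of file_tip in the frame of tray between -0.121 and 0.121 m and x of pliers_heel in the frame of tray between -0.0635 and 0.0635 m and y of pliers_heel in the frame of tray between -0.121 and 0.121 m and x of pliers_tip in the frame of tray between -0.0635 and 0.0635 m and y of pliers_tip in the frame of tray between -0.121 and 0.121 m and linear speed of each of file, pliers below 0.03 m/s and contact force between the fingers and file below 0.5 N and contact force between the fingers and pliers below 0.5 N), for 0.2 s.
2. the stop's rod meets the free end of the bar (y of stop_tip in the frame of bar between -0.0025 and 0.0025 m), for 0.2 s.
At the end, for the whole second after the job is handed in: The file and the pliers lie at rest in the red tray (both ends of each inside its walls and less than 45 mm above its underside), and the stop's rod end is within 2.5 mm of the free end of the bar along the track, at rest; the robot has let go of everything (all of step 1 and all of step 2 and linear speed of stop below 0.005 m/s); the robot touches nothing.
It fails at once if the stop rammed into the bar (over 35 N) (contact force between stop and bar above 35 N).
It fails at once if the stop pushed against the file or the pliers (contact force between stop and file above 3 N or contact force between stop and pliers above 3 N).
It fails at once if the file or the pliers dropped or thrown (over 0.8 m/s out of the fingers) ((linear speed of file above 0.8 m/s and contact force between the fingers and file below 0.5 N) or (linear speed of pliers above 0.8 m/s and contact force between the fingers and pliers below 0.5 N)).
It fails at once if a bystander (box, jar, tin, bench block, hammer, oil bottle, caliper) moved by more than 20 mm (distance of any of box, jar, tin, block, hammer, oil, caliper from where it was at the start of the episode above 0.02 m).
It also fails if it takes over 72 s, if anything falls off the work surface, if the arm or the gripper's body presses on something with over 40 N, if the wrist force passes 120 N, or if a joint passes its speed limit or range.

## Robot

A 7-joint arm with a two-finger parallel gripper is mounted at the origin on the work surface. World frame = base frame: x ahead of the robot, y to its left, z up, the work surface at z = 0. Lengths are in m, angles in rad, forces in N, time in s.
With the tool pointing down it reaches from about 0.425 to 0.825 m from the base axis. Payload 3.6 kg.
Tool frame: the origin (TCP) lies at the very end of the fingers, on their centre line; the grasp point (between the pads) lies 19 mm behind it; z points along the fingers, y is the line along which they close (so a half turn about z gives the same grasp; the last joint's range is limited). The gripper opens to 85 mm and grips with 20 to 120 N. Pads are 22 mm wide; open, the fingers measure 114 mm over their backs; the gripper's body (76 mm by 85 mm) begins 54 mm behind the grasp point. The pads swing forward as they close: fully open they stand 13 mm farther back than shut.
Start: joints at [-1.179, 0.615, -0.013, 1.423, 0.008, 1.103, -0.04], TCP at [0.264, 0.594, 0.231] pointing down, gripper open.
Joint ranges: [-3.12, 3.12], [-0.3, 2.06], [-1.34, 1.32], [0.26, 2.42], [-1.36, 4.5], [0.01, 1.98], [-2.84, 2.84]. Speed limits (rad/s): [2.79, 2.79, 3.14, 3.14, 3.14, 3.14, 3.14].

## Interface

Orientations are given as a 3x3 rotation matrix whose columns are the frame's x, y, z axes.
In Python, from plant import ctrl gives the robot as it stands.
- The arm moves only by the tool arm_command, never from a script. Its argument "deltas" is a list of rows, each a list of 3 entries, a list of its own where there are three numbers: the closure, from -1 (fully open) to 1 (shut), then the shift along the tool's x, y, z in units of 0.2 m (1.0 is 0.2 m), then the turn, a rotation vector about the tool's x, y, z in units of 8 degrees (1.0 is 8 degrees). A call has 1 to 8 rows; each row shifts and turns the commanded pose from where the row before left it, along the tool's axes as they then stand; what a row does not reach is not made up. A row lasts 1/10 s, in which the tool goes at most 50 mm and 8.59 degrees, less where a joint would pass 70% of its speed; a pose out of reach is approached as far as the arm can. A call with a number of a shift or a turn outside -1 to 1 is refused whole. A call with a gripper value outside its range is refused whole. The fingers move at their own pace and stop on an object; "squeeze" is the grip in N (left out, the last holds). Time passes only in rows, so rows that do not move let the fingers close. It gives the time, the measured TCP pose, the force, the opening and the grip force at its end, in the units of the state.
- ctrl.get_state(): the state, without advancing time (a new reading comes with each control period).
- ctrl.get_image(name): name is "scene" or "top" or "wrist"; returns (picture, depth): 384x512x3 uint8, blue, green, red; 384x512 float32, m along the optical axis (not along the pixel's ray), 0 where there is no reading.
- ctrl.camera_model(name): a dict with "vfov" (degrees; the focal length in pixels is half the picture's height over the tangent of half this angle, whatever the lens; pixels are square), "cx", "cy" (the principal point, pixels), "dist" ([k1, k2, p1, p2, k3] as OpenCV has them; the pictures are not rectified), "position" and "attitude" of the camera in the world. Camera axes: x right, y up, looking along -z (the intrinsics and any distortion apply to the point x, -y, -z); pixel columns grow to the right and rows downward; lengths in m; the calibration is good to about 2 mm. A picture is of the moment at which its call begins: read the wrist's pose just before it. camera_model takes no time and is no camera call; for the wrist camera it gives the pose at the moment of the call.
- ctrl.close_job(): hands the job in; it is judged then, once.
The state is a dict: "time_s": time; "joint_pos": joint angles; "qd": joint speeds; "effort": joint torques, N m; "ee_pos": TCP position; "orientation": TCP orientation; "force": force on the tool from outside, world axes, zero at the start; "torque": the same for the moment, N m; "opening": opening from 0.0 (shut) to 1.0 (fully open); "gripper_force": force on a finger pad.
Only numpy, scipy, OpenCV 4.12 (cv2) and the standard library are available. Lean on these libraries where they do the work, as an engineer would, in place of code of your own. Each camera call takes 0.05 s, during which the arm holds its last target. There are 200 camera calls.

## Working session

There is one attempt and no reset: what is moved stays moved. The work goes in short steps, Python scripts to look and compute and a tool call to move; the robot and the scene stay as the last step left them, time stands still between calls to the robot, and variables do not carry over. Pictures are saved under pics/ and viewed, at most 10 in all, crops included, and the job is handed in when it is done.

Besides the shell and the picture viewer there is one more tool, called after "Call:" as name(argument=value, ...) on one line, values as JSON. arm_command: Moves the arm, as the interface text tells. Its arguments: {"type":"object","properties":{"deltas":{"type":"array"},"squeeze":{"type":"number"}},"required":["deltas"]}

```bash
mkdir -p pics
cat > h.py <<'E'
import numpy as np, cv2
from plant import ctrl
def cam(n):
    c=ctrl.camera_model(n); f=192/np.tan(np.radians(c["vfov"])/2)
    K=np.array([[f,0,c["cx"]],[0,f,c["cy"]],[0,0,1]]); return K,np.array(c["dist"],float),np.array(c["position"]),np.array(c["attitude"])
def ray(n,u,v,m=None):
    K,d,p,R=m or cam(n); q=cv2.undistortPoints(np.array([[[u,v]]],float),K,d)[0,0]
    return p,R@np.array([q[0],-q[1],-1.])
def at_z(n,u,v,z,m=None):
    p,r=ray(n,u,v,m); return p+r*(z-p[2])/r[2]
def at_d(n,u,v,d,m=None):
    p,r=ray(n,u,v,m); return p+r*d
def proj(n,P,m=None):
    K,d,p,R=m or cam(n); q=(np.atleast_2d(P)-p)@R*np.array([1,-1,-1])
    return cv2.projectPoints(q,np.zeros(3),np.zeros(3),K,d)[0][:,0]
E
python3 - <<'E'
from h import *
s=ctrl.get_state(); print({k:np.round(v,3).tolist() for k,v in s.items()})
for n in("top","scene"):
    m=cam(n); print(n,m[2],m[3].round(3).tolist(),m[0][0,0],m[1])
    i,d=ctrl.get_image(n); np.save(f"pics/{n}_d.npy",d); cv2.imwrite(f"pics/{n}.png",i); cv2.imwrite(f"pics/{n}_b.png",cv2.resize(i,(800,600),interpolation=cv2.INTER_CUBIC))
E
```

```text
{'time_s': 0.0, 'joint_pos': [-1.179, 0.616, -0.013, 1.425, 0.008, 1.103, -0.04], 'qd': [-0.001, 0.001, 0.001, -0.002, -0.001, 0.002, -0.0], 'effort': [0.0, -46.92, 0.259, -17.104, 0.01, 0.01, -0.0], 'ee_pos': [0.264, 0.593, 0.23], 'orientation': [[-0.914, 0.407, -0.001], [0.407, 0.914, -0.002], [-0.0, -0.003, -1.0]], 'force': [0.534, 0.136, 0.247], 'torque': [-0.005, 0.034, 0.026], 'gripper_force': 0.0, 'opening': 1.004}
top [0.42660601 0.01129704 1.27205819] [[0.028, 0.991, -0.127], [-0.999, 0.025, -0.027], [-0.024, 0.128, 0.991]] 406.20842804958835 [-0.06880297  0.          0.          0.          0.        ]
scene [1.08285232 0.91190989 1.07841663] [[-0.842, -0.389, 0.373], [0.539, -0.586, 0.605], [-0.017, 0.711, 0.703]] 371.45653765651923 [-0.09060791  0.          0.          0.          0.        ]
```

View pics/top_b.png

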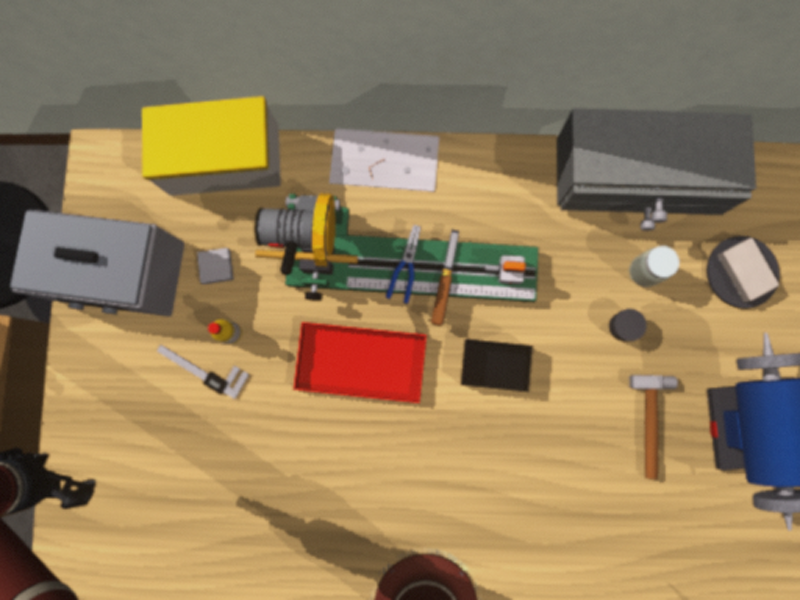

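View pics/scene_b.png

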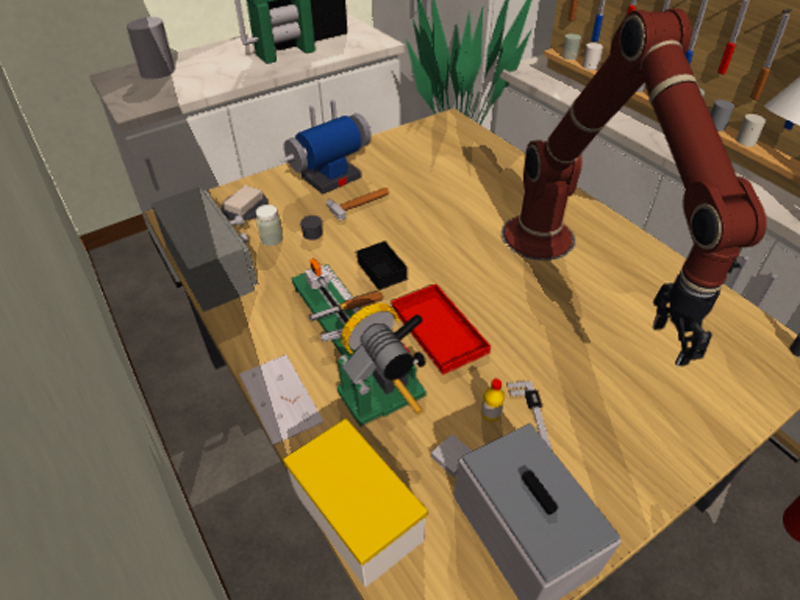

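The top view (up is +x, left is +y) shows the saw at px (290–540, 200–300), the pliers at (390–418, 225–302), and the file at (437–457, 230–325). The tray is at (295–427, 322–402) and the black box at (462–532, 340–390). Next is a closer crop.

Run:
```python
import cv2
i=cv2.imread("pics/top.png")[120:265,160:355]; cv2.imwrite("pics/crop.png",cv2.resize(i,None,fx=4,fy=4,interpolation=cv2.INTER_CUBIC))
```

```text
(no output)
```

View pics/crop.png

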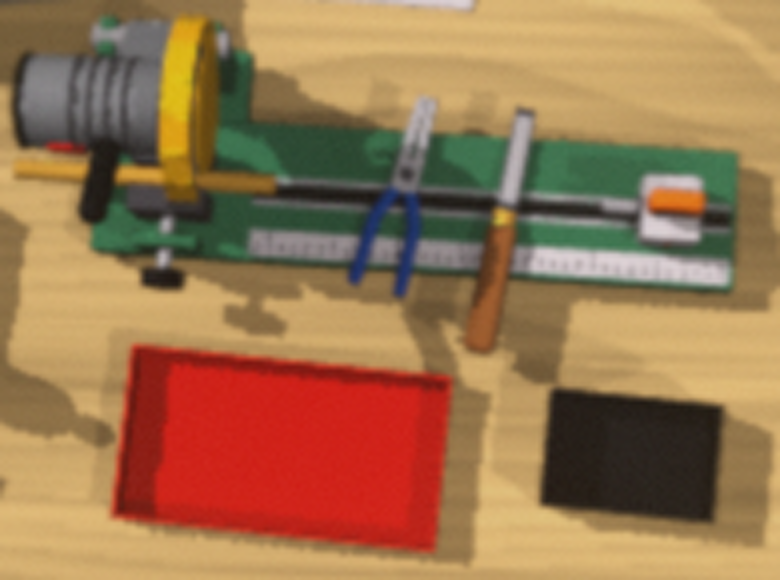

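Run:
```python
from h import *
m=cam("top"); d=np.load("pics/top_d.npy")
P={"file_tip":(524,111,.038),"file_heel":(481,348,.05),"file_ferrule":(503,216,.05),"pl_tip":(427,98,.045),"pl_h1":(354,280,.045),"pl_h2":(400,293,.045),"pl_joint":(407,180,.045),
"grip":(677,201,.102),"gripL":(650,200,.102),"gripR":(704,203,.102),"bar":(276,185,.066),"t1":(133,346,.028),"t2":(452,377,.028),"t3":(435,551,.028),"t4":(113,517,.028),"bed1":(738,152,.034),"bed2":(732,291,.034),"tfloor":(290,450,.004),"box":(632,455,0.0),"b1":(552,388,.045),"b2":(722,405,.045),"b3":(713,521,.045),"b4":(541,505,.045)}
W={}
for k,(u,v,z) in P.items():
    u=u/4+160-.375; v=v/4+120-.375
    W[k]=at_z("top",u,v,z,m); D=at_d("top",u,v,d[int(round(v)),int(round(u))],m)
    print(k,W[k].round(4),"depthpt",D.round(3))
n=lambda a,b:np.linalg.norm((W[a]-W[b])[:2]).round(4)
print("file len",n("file_tip","file_heel"),"tray",n("t1","t2"),n("t2","t3"),n("t3","t4"),n("t4","t1"),"bedw",n("bed1","bed2"))
a=lambda p,q:np.degrees(np.arctan2(*(W[q]-W[p])[[1,0]]))
h=(W["pl_h1"]+W["pl_h2"])/2; print("pl heel",h,np.linalg.norm(h-W["pl_tip"]))
print("ang file",a("file_heel","file_tip"),"tray y",a("t2","t1"),a("t3","t4"),"saw y",a("grip","bar"),"bedx",a("bed2","bed1"))
W["h"]=h; print("pl ang",a("h","pl_tip"), "pl origin",h+(W["pl_tip"]-h)*94/157)
```

```text
file_tip [ 0.7321 -0.0389  0.038 ] depthpt [ 0.73  -0.039  0.047]
file_heel [ 0.5452 -0.0095  0.05  ] depthpt [ 0.545 -0.009  0.049]
file_ferrule [ 0.6467 -0.0239  0.05  ] depthpt [ 0.647 -0.024  0.048]
pl_tip [0.7389 0.0366 0.045 ] depthpt [0.739 0.037 0.047]
pl_h1 [0.5953 0.0885 0.045 ] depthpt [0.596 0.089 0.042]
pl_h2 [0.5862 0.0531 0.045 ] depthpt [0.586 0.053 0.047]
pl_joint [0.6739 0.0503 0.045 ] depthpt [0.675 0.05  0.042]
grip [ 0.6516 -0.1492  0.102 ] depthpt [ 0.651 -0.149  0.104]
gripL [ 0.6519 -0.1295  0.102 ] depthpt [ 0.654 -0.131  0.09 ]
gripR [ 0.6506 -0.169   0.102 ] depthpt [ 0.651 -0.169  0.103]
bar [0.6635 0.1487 0.066 ] depthpt [0.669 0.152 0.036]
t1 [0.5418 0.2591 0.028 ] depthpt [0.541 0.258 0.032]
t2 [0.5244 0.0119 0.028 ] depthpt [ 0.527  0.012 -0.   ]
t3 [0.3919 0.0214 0.028 ] depthpt [0.392 0.021 0.024]
t4 [0.4101 0.2682 0.028 ] depthpt [0.41  0.268 0.031]
bed1 [ 0.7046 -0.2057  0.034 ] depthpt [ 0.712 -0.211  0.001]
bed2 [ 0.5956 -0.2012  0.034 ] depthpt [ 0.595 -0.201  0.036]
tfloor [0.4659 0.1366 0.004 ] depthpt [0.466 0.137 0.003]
box [ 0.4694 -0.1298  0.    ] depthpt [ 0.469 -0.129  0.007]
b1 [ 0.5167 -0.0638  0.045 ] depthpt [ 0.517 -0.064  0.038]
b2 [ 0.5072 -0.1922  0.045 ] depthpt [ 0.507 -0.192  0.047]
b3 [ 0.4202 -0.186   0.045 ] depthpt [ 0.42  -0.193 -0.001]
b4 [ 0.4288 -0.0572  0.045 ] depthpt [ 0.429 -0.059  0.011]
file len 0.1892 tray 0.2479 0.1328 0.2475 0.132 bedw 0.1091
pl heel [0.59071033 0.07077331 0.045     ] 0.1521025028270378
ang file -8.943243297181166 tray y 85.98449741454357 85.79099049548705 saw y 87.71420626918928 bedx -2.3414873481088256
pl ang -12.976195043070314 pl origin [0.67945251 0.0503244  0.045     ]
```

Checks hold: tray 248×132 mm, bed 109 mm, file about 190 mm, pliers about 152 mm, stop and bar collinear along the saw's y (about 87.7°). I'll write a small planner that outputs tool-axis units, then move.

```bash
cat > plan.py <<'E'
import sys; from h import *
# usage: plan.py tool_y_angle_deg x,y,z [x,y,z ...] : turn units about tool z, then shifts in tool units (after the turn)
s=ctrl.get_state(); p=np.array(s["ee_pos"]); R=np.array(s["orientation"])
now=np.degrees(np.arctan2(R[1,1],R[0,1])); a=float(sys.argv[1]); 
print("t",round(s["time_s"],2),"pos",p.round(4),"tooly",now.round(2),"z",R[:,2].round(4),"open",round(s["opening"],3),"F",np.round(s["force"],1),"turn units",round(-(((a-now+180)%360)-180)/8,3))
c,si=np.cos(np.radians(a)),np.sin(np.radians(a)); T=np.array([[-si,c,0],[c,si,0],[0,0,-1.]])
for w in sys.argv[2:]:
    q=np.array(eval(w)); d=T.T@(q-p)/.2; print(w,"units",d.round(3),"rows@0.2:",(np.linalg.norm(d)/.2).round(1)); p=q
E
python3 plan.py 81.1 .43,.2,.23 .627,-.022,.23 .627,-.022,.10
```

```text
t 0.1 pos [0.264  0.5932 0.2302] tooly 66.01 z [-0.001  -0.0021 -1.    ] open 1.004 F [ 0.4  0.4 -0.8] turn units -1.886
.43,.2,.23 units [-1.124e+00 -1.814e+00  1.000e-03] rows@0.2: 10.7
.627,-.022,.23 units [-1.145 -0.944  0.   ] rows@0.2: 7.4
.627,-.022,.10 units [0.   0.   0.65] rows@0.2: 3.2
```

Call:
arm_command(deltas=[[-0.3,[0,0,0],[0,0,-0.943]],[-0.3,[0,0,0],[0,0,-0.943]],[-0.3,[-0.094,-0.151,0],[0,0,0]],[-0.3,[-0.094,-0.151,0],[0,0,0]],[-0.3,[-0.094,-0.151,0],[0,0,0]],[-0.3,[-0.094,-0.151,0],[0,0,0]],[-0.3,[-0.094,-0.151,0],[0,0,0]],[-0.3,[-0.094,-0.151,0],[0,0,0]]])

```text
time_s: 0.9
ee_pos: [0.3479, 0.3956, 0.2309]
orientation: [[-0.988, 0.155, -0.001], [0.155, 0.988, -0.001], [0.0, -0.001, -1.0]]
force: [1.0, 0.3, 0.8]
opening: 0.648
gripper_force: 0.0
```

Call:
arm_command(deltas=[[-0.3,[-0.094,-0.151,0],[0,0,0]],[-0.3,[-0.094,-0.151,0],[0,0,0]],[-0.3,[-0.094,-0.151,0],[0,0,0]],[-0.3,[-0.094,-0.151,0],[0,0,0]],[-0.3,[-0.094,-0.151,0],[0,0,0]],[-0.3,[-0.094,-0.151,0],[0,0,0]],[-0.3,[0,0,0],[0,0,0]]])

```text
time_s: 1.6
ee_pos: [0.4331, 0.1946, 0.231]
orientation: [[-0.986, 0.165, 0.0], [0.165, 0.986, -0.004], [-0.001, -0.004, -1.0]]
force: [-0.7, 0.2, -0.4]
opening: 0.649
gripper_force: 0.0
```

Call:
arm_command(deltas=[[-0.3,[-0.143,-0.118,0],[0,0,0]],[-0.3,[-0.143,-0.118,0],[0,0,0]],[-0.3,[-0.143,-0.118,0],[0,0,0]],[-0.3,[-0.143,-0.118,0],[0,0,0]],[-0.3,[-0.143,-0.118,0],[0,0,0]],[-0.3,[-0.143,-0.118,0],[0,0,0]],[-0.3,[-0.143,-0.118,0],[0,0,0]],[-0.3,[-0.143,-0.118,0],[0,0,0]]])

```text
time_s: 2.4
ee_pos: [0.6285, -0.0214, 0.2308]
orientation: [[-0.988, 0.154, -0.001], [0.154, 0.988, 0.001], [0.001, 0.0, -1.0]]
force: [0.1, 0.1, 0.3]
opening: 0.652
gripper_force: 0.0
```

Call:
arm_command(deltas=[[-0.3,[0,0,0],[0,0,0]],[-0.3,[0,0,0],[0,0,0]],[-0.3,[0,0,0],[0,0,0]]])

```text
time_s: 2.7
ee_pos: [0.6272, -0.0191, 0.2309]
orientation: [[-0.988, 0.153, -0.001], [0.153, 0.988, 0.002], [0.002, 0.001, -1.0]]
force: [-0.3, -0.1, -0.5]
opening: 0.653
gripper_force: 0.0
```

```bash
python3 plan.py 81.1 .627,-.022,.23 .627,-.022,.10
python3 - <<'E'
from h import *
i,d=ctrl.get_image("wrist"); np.save("pics/w1.npy",d); cv2.imwrite("pics/w1.png",i); m=cam("wrist"); print(m)
import pickle; pickle.dump(m,open("pics/w1.pkl","wb"))
E
```

```text
t 2.7 pos [ 0.6272 -0.0191  0.2309] tooly 81.22 z [-0.0015  0.0015 -1.    ] open 0.653 F [-0.3 -0.1 -0.5] turn units 0.016
.627,-.022,.23 units [-0.001 -0.015  0.004] rows@0.2: 0.1
.627,-.022,.10 units [0.   0.   0.65] rows@0.2: 3.2
(array([[329.57887927,   0.        , 262.0778958 ],
       [  0.        , 329.57887927, 190.72947085],
       [  0.        ,   0.        ,   1.        ]]), array([-0.08908631,  0.        ,  0.        ,  0.        ,  0.        ]), array([ 0.54676243, -0.00687544,  0.37413331]), array([[ 0.1528951 , -0.93629956, -0.31617434],
       [ 0.98824169,  0.14524831,  0.04776283],
       [ 0.00120348, -0.31975937,  0.94749802]]))
```

View pics/w1.png

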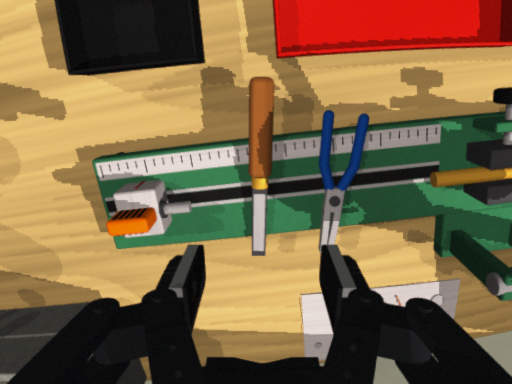

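The wrist view shows the file heel at (261,78), ferrule at (260,183) and tip at (259,254). The pliers joint is at (334,200), with the handle ends at (328,113) and (364,117) and the tip at (327,247). The rod end is near (189,207) and the bar end near (431,179).

Run:
```python
from h import *
import pickle; m=pickle.load(open("pics/w1.pkl","rb"))
P={"heel":(261.5,78,.045),"tip":(259,254,.038),"ferr0":(260.5,178,.045),"ferr1":(260,188,.043),"joint":(334,200,.045),"ptip":(327,248,.045),"ph1":(328,112,.045),"ph2":(365,116,.045),"rod":(189,207.5,.062),"bar":(431,179.5,.062),"grip":(133,221,.1)}
W={k:at_z("wrist",u,v,z,m) for k,(u,v,z) in P.items()}
for k in W: print(k,W[k].round(4))
a=lambda p,q:np.degrees(np.arctan2(*(q-p)[[1,0]])).round(2)
print(a(W["heel"],W["tip"]),np.linalg.norm((W["heel"]-W["tip"])[:2])); u=(W["tip"]-W["heel"]); u[2]=0; u/=np.linalg.norm(u)
print("grip",W["heel"]+u*.085,W["tip"]-u*.110)
h=(W["ph1"]+W["ph2"])/2; u=W["ptip"]-h; print("pl",a(h,W["ptip"]),np.linalg.norm(u),h+u*94/157, "gap rod-bar",np.linalg.norm(W["rod"]-W["bar"]),a(W["rod"],W["bar"]))
```

```text
heel [ 0.5443 -0.0067  0.045 ]
tip [ 0.7346 -0.0391  0.038 ]
ferr0 [ 0.6425 -0.023   0.045 ]
ferr1 [ 0.6539 -0.0253  0.043 ]
joint [0.6787 0.0509 0.045 ]
ptip [0.7352 0.0384 0.045 ]
ph1 [0.5858 0.0531 0.045 ]
ph2 [0.5949 0.0894 0.045 ]
rod [ 0.6573 -0.0991  0.062 ]
bar [0.6653 0.1484 0.062 ]
grip [ 0.6491 -0.1425  0.1   ]
-9.68 0.19301912990402886
grip [ 0.62812601 -0.02095537  0.045     ] [ 0.62617337 -0.02062217  0.038     ]
pl -12.76 0.14848027391705718 [0.67704654 0.05160527 0.045     ] gap rod-bar 0.247695166096988 88.16
```

Call:
arm_command(deltas=[[-0.3,[0,-0.011,0.17],[0,0,0.07]],[-0.3,[0,0,0.17],[0,0,0]],[-0.3,[0,0,0.17],[0,0,0]],[-0.3,[0,0,0.17],[0,0,0]],[-0.3,[0,0,0.1],[0,0,0]],[-0.3,[0,0,0.07],[0,0,0]],[-0.3,[0,0,0],[0,0,0]],[-0.3,[0,0,0],[0,0,0]]])

```text
time_s: 3.55
ee_pos: [0.6282, -0.0226, 0.0622]
orientation: [[-0.987, 0.164, 0.002], [0.164, 0.987, 0.0], [-0.001, 0.0, -1.0]]
force: [0.7, -0.3, -0.7]
opening: 0.647
gripper_force: 0.0
```

```bash
python3 plan.py 80.6 .627,-.0213,.037
```

```text
t 3.55 pos [ 0.6282 -0.0226  0.0622] tooly 80.58 z [ 1.5e-03  2.0e-04 -1.0e+00] open 0.647 F [ 0.7 -0.3 -0.7] turn units -0.002
.627,-.0213,.037 units [0.007 0.006 0.126] rows@0.2: 0.6
```

Call:
arm_command(deltas=[[-0.3,[0,0,0.06],[0,0,0]],[-0.3,[0,0.004,0.04],[0,0,0]],[-0.3,[0,0,0.025],[0,0,0]],[-0.3,[0,0,0],[0,0,0]],[1,[0,0,0],[0,0,0]],[1,[0,0,0],[0,0,0]],[1,[0,0,0],[0,0,0]],[1,[0,0,0],[0,0,0]]], squeeze=40)

```text
time_s: 4.35
ee_pos: [0.6282, -0.0225, 0.0368]
orientation: [[-0.986, 0.164, 0.001], [0.164, 0.986, -0.0], [-0.001, 0.0, -1.0]]
force: [0.1, -0.1, 1.4]
opening: 0.273
gripper_force: 40.4
```

Call:
arm_command(deltas=[[1,[0,0,0],[0,0,0]],[1,[0,0,0],[0,0,0]],[1,[0,0,0],[0,0,0]],[1,[0,0,0],[0,0,0]]])

```text
time_s: 4.75
ee_pos: [0.6282, -0.0225, 0.0368]
orientation: [[-0.986, 0.164, 0.001], [0.164, 0.986, -0.0], [-0.001, 0.0, -1.0]]
force: [-0.1, -0.2, 5.0]
opening: 0.268
gripper_force: 40.6
```

Call:
arm_command(deltas=[[1,[0,0,-0.03],[0,0,0]],[1,[0,0,-0.06],[0,0,0]],[1,[0,0,-0.1],[0,0,0]],[1,[0,0,-0.15],[0,0,0]],[1,[0,0,-0.15],[0,0,0]],[1,[0,0,-0.12],[0,0,0]],[1,[0,0,-0.08],[0,0,0]],[1,[0,0,-0.03],[0,0,0]]])

```text
time_s: 5.55
ee_pos: [0.6285, -0.0224, 0.1829]
orientation: [[-0.986, 0.164, 0.004], [0.164, 0.986, -0.0], [-0.004, 0.001, -1.0]]
force: [-0.1, 0.3, -1.1]
opening: 0.266
gripper_force: 40.1
```

Call:
arm_command(deltas=[[1,[0,0,0],[0,0,0.5]],[1,[0,0,0],[0,0,0.95]],[1,[0,0,0],[0,0,0.95]],[1,[0,0,0],[0,0,0.95]],[1,[0,0,0],[0,0,0.95]],[1,[0,0,0],[0,0,0.95]],[1,[0,0,0],[0,0,0.95]],[1,[0,0,0],[0,0,0.95]]])

```text
time_s: 6.35
ee_pos: [0.6268, -0.0222, 0.1794]
orientation: [[-0.391, 0.92, -0.002], [0.92, 0.391, 0.0], [0.001, -0.002, -1.0]]
force: [0.8, -0.1, -2.2]
opening: 0.27
gripper_force: 40.0
```

Call:
arm_command(deltas=[[1,[0,0,0],[0,0,0.95]],[1,[0,0,0],[0,0,0.95]],[1,[0,0,0],[0,0,0.95]],[1,[0,0,0],[0,0,0.6]],[1,[0,0,0],[0,0,0]],[1,[0,0,0],[0,0,0]]])

```text
time_s: 6.95
ee_pos: [0.6272, -0.0222, 0.1797]
orientation: [[0.072, 0.997, -0.002], [0.997, -0.072, 0.0], [0.0, -0.002, -1.0]]
force: [-0.1, -0.1, -0.9]
opening: 0.269
gripper_force: 40.0
```

```bash
python3 plan.py -4.1 .4958,.1505,.18 .4958,.1505,.05 .4958,.1505,.01
```

```text
t 6.95 pos [ 0.6272 -0.0222  0.1797] tooly -4.15 z [-1.5e-03  1.0e-04 -1.0e+00] open 0.269 F [-0.1 -0.1 -0.9] turn units -0.006
.4958,.1505,.18 units [ 0.814 -0.717 -0.001] rows@0.2: 5.4
.4958,.1505,.05 units [0.   0.   0.65] rows@0.2: 3.2
.4958,.1505,.01 units [0.  0.  0.2] rows@0.2: 1.0
```

Call:
arm_command(deltas=[[1,[0.06,-0.053,0],[0,0,0]],[1,[0.13,-0.115,0],[0,0,0]],[1,[0.14,-0.123,0],[0,0,0]],[1,[0.14,-0.123,0],[0,0,0]],[1,[0.14,-0.123,0],[0,0,0]],[1,[0.13,-0.115,0],[0,0,0]],[1,[0.074,-0.065,0],[0,0,0]],[1,[0,0,0],[0,0,0]]])

```text
time_s: 7.75
ee_pos: [0.4944, 0.1542, 0.18]
orientation: [[0.067, 0.998, -0.003], [0.998, -0.067, 0.002], [0.002, -0.003, -1.0]]
force: [0.5, -0.1, -1.6]
opening: 0.269
gripper_force: 40.1
```

```bash
python3 plan.py -4.1 .4958,.1505,.18 .4958,.1505,.05
python3 - <<'E'
from h import *
i,d=ctrl.get_image("wrist"); cv2.imwrite("pics/w2.png",i); m=cam("wrist")
c=np.array([.467,.140,.028]);x=np.array([.9974,-.0715,0]);y=np.array([.0715,.9974,0])
print(proj("wrist",[c+a*.0675*x+b*.125*y for a in(1,-1) for b in (1,-1)],m).round())
import pickle; pickle.dump(m,open("pics/w2.pkl","wb"))
E
```

```text
t 7.75 pos [0.4944 0.1542 0.18  ] tooly -3.82 z [-0.0028  0.0022 -1.    ] open 0.269 F [ 0.5 -0.1 -1.6] turn units 0.035
.4958,.1505,.18 units [-0.018  0.008 -0.   ] rows@0.2: 0.1
.4958,.1505,.05 units [0.   0.   0.65] rows@0.2: 3.2
[[308.  45.]
 [298. 298.]
 [148.  46.]
 [173. 297.]]
```

View pics/w2.png

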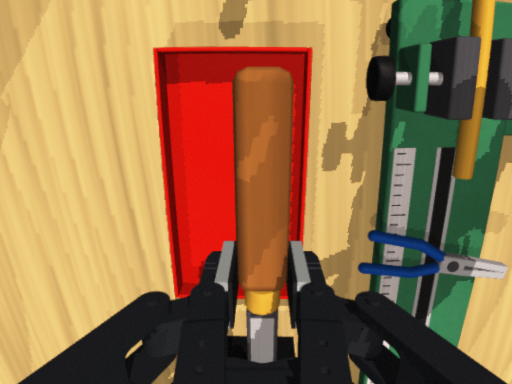

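The file is held straight and level. Its heel, at (263,70), lies inside the tray's far wall, with the tray corners at (155,49), (311,48) and (174,297), close to the prediction. Lowering it now.

Call:
arm_command(deltas=[[1,[-0.015,0,0.06],[0,0,0]],[1,[0,0,0.12],[0,0,0]],[1,[0,0,0.15],[0,0,0]],[1,[0,0,0.15],[0,0,0]],[1,[0,0,0.12],[0,0,0]],[1,[0,0,0.1],[0,0,0]],[1,[0,0,0.08],[0,0,0]],[1,[0,0,0],[0,0,0]]])

```text
time_s: 8.6
ee_pos: [0.4965, 0.1452, 0.0225]
orientation: [[0.077, 0.997, -0.003], [0.997, -0.077, -0.002], [-0.002, -0.003, -1.0]]
force: [-0.6, -0.1, -0.9]
opening: 0.267
gripper_force: 40.0
```

Call:
arm_command(deltas=[[1,[0,0,0.03],[0,0,0]],[1,[0,0,0.015],[0,0,0]],[1,[0,0,0.01],[0,0,0]],[1,[0,0,0],[0,0,0]]])

```text
time_s: 9.0
ee_pos: [0.4968, 0.1476, 0.0136]
orientation: [[0.074, 0.997, 0.001], [0.997, -0.074, 0.0], [0.0, 0.001, -1.0]]
force: [0.3, -0.5, -0.8]
opening: 0.268
gripper_force: 40.0
```

Call:
arm_command(deltas=[[1,[0,0,0.015],[0,0,0]],[1,[0,0,0.01],[0,0,0]],[1,[0,0,0.006],[0,0,0]],[1,[0,0,0],[0,0,0]],[1,[0,0,0],[0,0,0]]])

```text
time_s: 9.5
ee_pos: [0.4966, 0.1476, 0.0071]
orientation: [[0.074, 0.997, -0.0], [0.997, -0.074, -0.0], [-0.0, -0.0, -1.0]]
force: [0.3, 0.2, -1.0]
opening: 0.27
gripper_force: 40.0
```

Call:
arm_command(deltas=[[0.4,[0,0,0],[0,0,0]],[0.3,[0,0,0],[0,0,0]],[0.26,[0,0,0],[0,0,0]],[0.26,[0,0,0],[0,0,0]],[0.26,[0,0,-0.05],[0,0,0]],[0.26,[0,0,-0.1],[0,0,0]],[0.26,[0,0,-0.2],[0,0,0]],[0.26,[0,0,-0.2],[0,0,0]]])

```text
time_s: 10.3
ee_pos: [0.496, 0.1473, 0.1185]
orientation: [[0.075, 0.997, -0.001], [0.997, -0.075, -0.001], [-0.001, -0.001, -1.0]]
force: [-0.3, 0.9, 0.9]
opening: 0.369
gripper_force: 0.0
```

Call:
arm_command(deltas=[[0.26,[0,0,-0.2],[0,0,0]],[0.26,[0,0,-0.1],[0,0,0]],[-0.2,[0,0,0],[0,0,0]],[-0.2,[0,0,0],[0,0,0]]])

```text
time_s: 10.7
ee_pos: [0.4962, 0.1477, 0.1775]
orientation: [[0.074, 0.997, 0.0], [0.997, -0.074, 0.001], [0.001, 0.0, -1.0]]
force: [0.4, 0.3, -0.1]
opening: 0.597
gripper_force: 0.0
```

```bash
python3 plan.py 77.1 .678,.051,.18 .678,.051,.06
python3 - <<'E'
from h import *
i,d=ctrl.get_image("wrist"); cv2.imwrite("pics/w3.png",i)
E
```

```text
t 10.7 pos [0.4962 0.1477 0.1775] tooly -4.25 z [ 3.e-04  6.e-04 -1.e+00] open 0.597 F [ 0.4  0.3 -0.1] turn units -10.169
.678,.051,.18 units [-0.994 -0.268 -0.012] rows@0.2: 5.1
.678,.051,.06 units [0.  0.  0.6] rows@0.2: 3.0
```

View pics/w3.png

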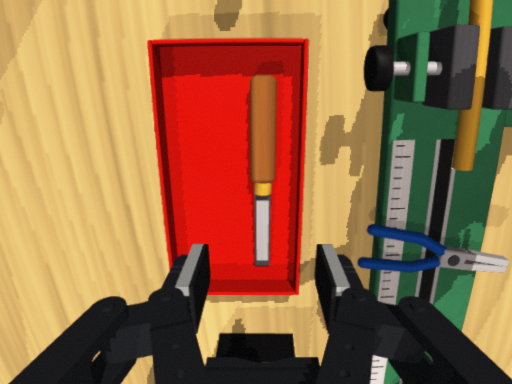

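The file lies flat in the tray, from heel (263,76) to tip (262,264), well inside the walls. Next, the pliers.

Call:
arm_command(deltas=[[-0.2,[0,0,0],[0,0,-0.924]],[-0.2,[0,0,0],[0,0,-0.924]],[-0.2,[0,0,0],[0,0,-0.924]],[-0.2,[0,0,0],[0,0,-0.924]],[-0.2,[0,0,0],[0,0,-0.924]],[-0.2,[0,0,0],[0,0,-0.924]],[-0.2,[0,0,0],[0,0,-0.924]],[-0.2,[0,0,0],[0,0,-0.924]]])

```text
time_s: 11.55
ee_pos: [0.4954, 0.1472, 0.1754]
orientation: [[-0.821, 0.571, -0.004], [0.571, 0.821, -0.001], [0.003, -0.003, -1.0]]
force: [0.6, 0.5, 0.4]
opening: 0.598
gripper_force: 0.0
```

Call:
arm_command(deltas=[[-0.2,[0,0,0],[0,0,-0.924]],[-0.2,[0,0,0],[0,0,-0.924]],[-0.2,[0,0,0],[0,0,-0.924]],[-0.2,[-0.2,-0.054,0],[0,0,0]],[-0.2,[-0.2,-0.054,0],[0,0,0]],[-0.2,[-0.2,-0.054,0],[0,0,0]],[-0.2,[-0.2,-0.054,0],[0,0,0]],[-0.2,[-0.194,-0.052,0],[0,0,0]]])

```text
time_s: 12.35
ee_pos: [0.6786, 0.0495, 0.1747]
orientation: [[-0.974, 0.225, -0.004], [0.225, 0.974, -0.0], [0.004, -0.001, -1.0]]
force: [0.2, 0.7, 0.5]
opening: 0.602
gripper_force: 0.0
```

Call:
arm_command(deltas=[[-0.2,[0,0,0],[0,0,0]],[-0.2,[0,0,0],[0,0,0]],[-0.2,[0,0,0],[0,0,0]]])

```text
time_s: 12.65
ee_pos: [0.6766, 0.0522, 0.1757]
orientation: [[-0.975, 0.223, -0.004], [0.223, 0.975, 0.001], [0.004, 0.0, -1.0]]
force: [0.3, 0.2, -0.4]
opening: 0.597
gripper_force: 0.0
```

```bash
python3 plan.py 77.1 .678,.051,.06 .678,.051,.0362
```

```text
t 12.65 pos [0.6766 0.0522 0.1757] tooly 77.13 z [-0.0038  0.0012 -1.    ] open 0.597 F [ 0.3  0.2 -0.4] turn units 0.004
.678,.051,.06 units [-0.008 -0.004  0.578] rows@0.2: 2.9
.678,.051,.0362 units [0.    0.    0.119] rows@0.2: 0.6
```

Call:
arm_command(deltas=[[-0.2,[-0.008,-0.004,0.1],[0,0,0]],[-0.2,[0,0,0.16],[0,0,0]],[-0.2,[0,0,0.16],[0,0,0]],[-0.2,[0,0,0.1],[0,0,0]],[-0.2,[0,0,0.058],[0,0,0]],[-0.2,[0,0,0],[0,0,0]],[-0.2,[0,0,0],[0,0,0]],[-0.2,[0,0,0],[0,0,0]]])

```text
time_s: 13.45
ee_pos: [0.6807, 0.05, 0.0633]
orientation: [[-0.975, 0.224, 0.003], [0.224, 0.975, 0.0], [-0.003, 0.001, -1.0]]
force: [-0.6, -0.6, -0.6]
opening: 0.601
gripper_force: 0.0
```

```bash
python3 plan.py 77.1 .678,.051,.0362
```

```text
t 13.45 pos [0.6807 0.05   0.0633] tooly 77.07 z [ 3.1e-03  4.0e-04 -1.0e+00] open 0.601 F [-0.6 -0.6 -0.6] turn units -0.004
.678,.051,.0362 units [0.015 0.002 0.136] rows@0.2: 0.7
```

Call:
arm_command(deltas=[[-0.2,[0.012,0,0.06],[0,0,0]],[-0.2,[0,0,0.045],[0,0,0]],[-0.2,[0,0,0.025],[0,0,0]],[-0.2,[0,0,0],[0,0,0]],[-0.2,[0,0,0],[0,0,0]]])

```text
time_s: 13.95
ee_pos: [0.6773, 0.0501, 0.0352]
orientation: [[-0.975, 0.224, -0.0], [0.224, 0.975, -0.0], [0.0, -0.0, -1.0]]
force: [0.5, 0.1, 0.9]
opening: 0.599
gripper_force: 0.0
```

Call:
arm_command(deltas=[[-0.2,[0,0,-0.005],[0,0,0]],[1,[0,0,0],[0,0,0]],[1,[0,0,0],[0,0,0]],[1,[0,0,0],[0,0,0]],[1,[0,0,0],[0,0,0]],[1,[0,0,0],[0,0,0]],[1,[0,0,0],[0,0,0]],[1,[0,0,0],[0,0,0]]], squeeze=50)

```text
time_s: 14.75
ee_pos: [0.6777, 0.0504, 0.0371]
orientation: [[-0.975, 0.224, 0.001], [0.224, 0.975, 0.0], [-0.001, 0.001, -1.0]]
force: [-0.5, 0.5, 5.1]
opening: 0.217
gripper_force: 49.4
```

Call:
arm_command(deltas=[[1,[0,0,-0.03],[0,0,0]],[1,[0,0,-0.06],[0,0,0]],[1,[0,0,-0.1],[0,0,0]],[1,[0,0,-0.15],[0,0,0]],[1,[0,0,-0.15],[0,0,0]],[1,[0,0,-0.12],[0,0,0]],[1,[0,0,-0.08],[0,0,0]],[1,[0,0,-0.03],[0,0,0]]])

```text
time_s: 15.55
ee_pos: [0.6783, 0.05, 0.1831]
orientation: [[-0.974, 0.224, 0.004], [0.224, 0.974, 0.0], [-0.004, 0.001, -1.0]]
force: [0.3, -0.4, -1.6]
opening: 0.212
gripper_force: 48.8
```

Call:
arm_command(deltas=[[1,[0,0,0],[0,0,0.55]],[1,[0,0,0],[0,0,0.95]],[1,[0,0,0],[0,0,0.95]],[1,[0,0,0],[0,0,0.95]],[1,[0,0,0],[0,0,0.95]],[1,[0,0,0],[0,0,0.95]],[1,[0,0,0],[0,0,0.95]],[1,[0,0,0],[0,0,0.95]]])

```text
time_s: 16.35
ee_pos: [0.6765, 0.0501, 0.1794]
orientation: [[-0.328, 0.945, -0.002], [0.945, 0.328, -0.0], [0.001, -0.002, -1.0]]
force: [0.1, -0.2, -1.0]
opening: 0.215
gripper_force: 48.8
```

Call:
arm_command(deltas=[[1,[0,0,0],[0,0,0.95]],[1,[0,0,0],[0,0,0.95]],[1,[0,0,0],[0,0,0.6]],[1,[0,0,0],[0,0,0.45]],[1,[0,0,0],[0,0,0]],[1,[0,0,0],[0,0,0]]])

```text
time_s: 16.95
ee_pos: [0.6768, 0.0502, 0.1797]
orientation: [[0.071, 0.997, -0.002], [0.997, -0.071, -0.0], [-0.0, -0.002, -1.0]]
force: [0.2, 0.1, -1.4]
opening: 0.217
gripper_force: 48.8
```

```bash
python3 plan.py -4.1 .438,.1265,.18 .438,.1265,.03
```

```text
t 16.95 pos [0.6768 0.0502 0.1797] tooly -4.08 z [-1.6e-03 -2.0e-04 -1.0e+00] open 0.217 F [ 0.2  0.1 -1.4] turn units 0.003
.438,.1265,.18 units [ 2.950e-01 -1.218e+00 -1.000e-03] rows@0.2: 6.3
.438,.1265,.03 units [0.   0.   0.75] rows@0.2: 3.7
```

Call:
arm_command(deltas=[[1,[0.02,-0.08,0],[0,0,0]],[1,[0.038,-0.155,0],[0,0,0]],[1,[0.045,-0.185,0],[0,0,0]],[1,[0.045,-0.185,0],[0,0,0]],[1,[0.045,-0.185,0],[0,0,0]],[1,[0.045,-0.185,0],[0,0,0]],[1,[0.038,-0.155,0],[0,0,0]],[1,[0.02,-0.088,0],[0,0,0]]])

```text
time_s: 17.75
ee_pos: [0.4355, 0.1278, 0.1804]
orientation: [[0.069, 0.998, -0.003], [0.998, -0.069, 0.001], [0.001, -0.003, -1.0]]
force: [0.6, 0.0, -0.8]
opening: 0.216
gripper_force: 48.8
```

Call:
arm_command(deltas=[[1,[0,0,0],[0,0,0]],[1,[0,0,0],[0,0,0]]])

```text
time_s: 17.95
ee_pos: [0.4396, 0.1268, 0.181]
orientation: [[0.072, 0.997, 0.002], [0.997, -0.072, 0.0], [0.0, 0.002, -1.0]]
force: [-0.1, -0.2, -1.6]
opening: 0.214
gripper_force: 48.8
```

```bash
python3 plan.py -4.1 .438,.1265,.18 .438,.1265,.03;  python3 - <<'E'
from h import *
i,d=ctrl.get_image("wrist"); cv2.imwrite("pics/w4.png",i)
E
```

```text
t 17.95 pos [0.4396 0.1268 0.181 ] tooly -4.1 z [ 2.e-03  3.e-04 -1.e+00] open 0.214 F [-0.1 -0.2 -1.6] turn units -0.0
.438,.1265,.18 units [-0.002 -0.008  0.005] rows@0.2: 0.0
.438,.1265,.03 units [0.   0.   0.75] rows@0.2: 3.7
```

View pics/w4.png

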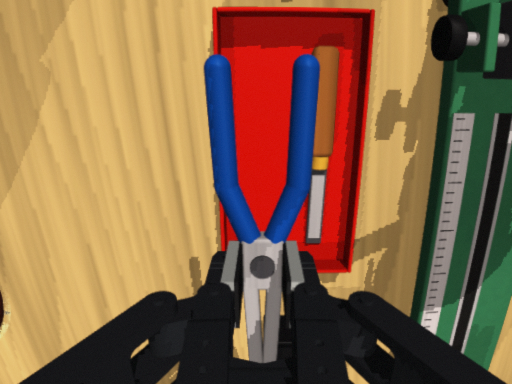

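The pliers are straight in the grip: joint at (263,265), handle ends at (218,62) and (306,62). The file is at (318,45–240) in the tray and stays to the right. Lowering.

Call:
arm_command(deltas=[[1,[0,-0.008,0.06],[0,0,0]],[1,[0,0,0.12],[0,0,0]],[1,[0,0,0.15],[0,0,0]],[1,[0,0,0.15],[0,0,0]],[1,[0,0,0.12],[0,0,0]],[1,[0,0,0.1],[0,0,0]],[1,[0,0,0.07],[0,0,0]],[1,[0,0,0],[0,0,0]]])

```text
time_s: 18.8
ee_pos: [0.4378, 0.1259, 0.0248]
orientation: [[0.074, 0.997, -0.002], [0.997, -0.074, -0.001], [-0.001, -0.002, -1.0]]
force: [-0.8, 0.1, -0.6]
opening: 0.219
gripper_force: 48.7
```

Call:
arm_command(deltas=[[1,[0,0,0.03],[0,0,0]],[1,[0,0,0.015],[0,0,0]],[1,[0,0,0],[0,0,0]],[1,[0,0,0],[0,0,0]]])

```text
time_s: 19.2
ee_pos: [0.4374, 0.127, 0.0179]
orientation: [[0.072, 0.997, 0.001], [0.997, -0.072, 0.0], [0.0, 0.001, -1.0]]
force: [-0.8, -0.5, -0.4]
opening: 0.215
gripper_force: 48.8
```

Call:
arm_command(deltas=[[1,[0,0,0.02],[0,0,0]],[1,[0,0,0.015],[0,0,0]],[1,[0,0,0.01],[0,0,0]],[1,[0,0,0.006],[0,0,0]],[1,[0,0,0],[0,0,0]],[1,[0,0,0],[0,0,0]]])

```text
time_s: 19.8
ee_pos: [0.437, 0.1269, 0.0073]
orientation: [[0.072, 0.997, -0.0], [0.997, -0.072, -0.0], [-0.0, -0.0, -1.0]]
force: [0.9, 0.1, -1.4]
opening: 0.218
gripper_force: 48.7
```

Call:
arm_command(deltas=[[0.5,[0,0,0],[0,0,0]],[0.4,[0,0,0],[0,0,0]],[0.34,[0,0,0],[0,0,0]],[0.34,[0,0,0],[0,0,0]],[0.34,[0,0,-0.05],[0,0,0]],[0.34,[0,0,-0.1],[0,0,0]],[0.34,[0,0,-0.2],[0,0,0]],[0.34,[0,0,-0.2],[0,0,0]]])

```text
time_s: 20.6
ee_pos: [0.4364, 0.1267, 0.1188]
orientation: [[0.073, 0.997, -0.002], [0.997, -0.073, -0.001], [-0.001, -0.002, -1.0]]
force: [1.2, -0.3, 0.6]
opening: 0.33
gripper_force: 0.0
```

Call:
arm_command(deltas=[[0.34,[0,0,-0.2],[0,0,0]],[0.34,[0,0,-0.15],[0,0,0]],[0.34,[0,0,0],[0,0,0]],[0.34,[0,0,0],[0,0,0]]])

```text
time_s: 21.0
ee_pos: [0.4368, 0.1272, 0.188]
orientation: [[0.072, 0.997, 0.001], [0.997, -0.072, 0.001], [0.001, 0.001, -1.0]]
force: [-0.7, 0.4, -0.4]
opening: 0.332
gripper_force: 0.0
```

```bash
python3 plan.py 87.9 .55,-.147,.2 .652,-.147,.2 .652,-.147,.1;  python3 - <<'E'
from h import *
i,d=ctrl.get_image("wrist"); cv2.imwrite("pics/w5.png",i)
E
```

```text
t 21.0 pos [0.4368 0.1272 0.188 ] tooly -4.13 z [ 0.001   0.0011 -1.    ] open 0.332 F [-0.7  0.4 -0.4] turn units -11.503
.55,-.147,.2 units [-0.616 -1.349 -0.06 ] rows@0.2: 7.4
.652,-.147,.2 units [-0.51   0.019  0.   ] rows@0.2: 2.5
.652,-.147,.1 units [0.  0.  0.5] rows@0.2: 2.5
```

View pics/w5.png

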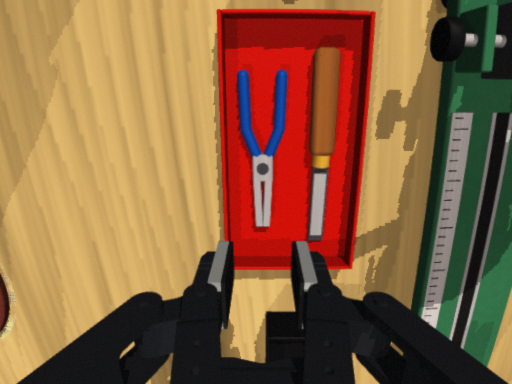

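Both tools lie flat in the tray: pliers (238–287, 70–227), file (310–340, 47–240). Now the stop. I'll grip it lengthwise along the track, so the wrist and camera stay clear of the saw head.

Call:
arm_command(deltas=[[-0.9,[0,0,0],[0,0,-0.959]],[-0.9,[0,0,0],[0,0,-0.959]],[-0.9,[0,0,0],[0,0,-0.959]],[-0.9,[0,0,0],[0,0,-0.959]],[-0.9,[0,0,0],[0,0,-0.959]],[-0.9,[0,0,0],[0,0,-0.959]],[-0.9,[0,0,0],[0,0,-0.959]],[-0.9,[0,0,0],[0,0,-0.959]]])

```text
time_s: 21.85
ee_pos: [0.4358, 0.1265, 0.1857]
orientation: [[-0.844, 0.537, -0.004], [0.537, 0.844, -0.001], [0.003, -0.003, -1.0]]
force: [-0.5, 0.4, -0.3]
opening: 0.949
gripper_force: 0.0
```

Call:
arm_command(deltas=[[-0.9,[0,0,0],[0,0,-0.959]],[-0.9,[0,0,0],[0,0,-0.959]],[-0.9,[0,0,0],[0,0,-0.959]],[-0.9,[0,0,0],[0,0,-0.959]],[-0.9,[0,0,0],[0,0,0]],[-0.9,[-0.1,-0.17,-0.03],[0,0,0]],[-0.9,[-0.1,-0.17,-0.03],[0,0,0]],[-0.9,[-0.1,-0.17,0],[0,0,0]]])

```text
time_s: 22.65
ee_pos: [0.4937, 0.0219, 0.199]
orientation: [[-0.999, 0.039, -0.001], [0.039, 0.999, 0.0], [0.001, 0.0, -1.0]]
force: [0.5, -0.3, -0.0]
opening: 0.952
gripper_force: 0.0
```

Call:
arm_command(deltas=[[-0.9,[-0.1,-0.17,0],[0,0,0]],[-0.9,[-0.1,-0.17,0],[0,0,0]],[-0.9,[-0.1,-0.15,0],[0,0,0]],[-0.9,[-0.1,-0.1,0],[0,0,0]],[-0.9,[-0.1,-0.1,0],[0,0,0]],[-0.9,[0,0,0],[0,0,0]],[-0.9,[0,0,0],[0,0,0]],[-0.9,[0,0,0],[0,0,0]]])

```text
time_s: 23.45
ee_pos: [0.5873, -0.1173, 0.1984]
orientation: [[-0.999, 0.036, -0.002], [0.036, 0.999, 0.001], [0.003, 0.001, -1.0]]
force: [-0.8, 0.5, -0.4]
opening: 0.955
gripper_force: 0.0
```

```bash
python3 plan.py 87.9 .653,-.150,.2 .653,-.150,.12 .653,-.150,.077
```

```text
t 23.45 pos [ 0.5873 -0.1173  0.1984] tooly 87.92 z [-0.0025  0.0014 -1.    ] open 0.955 F [-0.8  0.5 -0.4] turn units 0.003
.653,-.150,.2 units [-0.334 -0.151 -0.008] rows@0.2: 1.8
.653,-.150,.12 units [0.  0.  0.4] rows@0.2: 2.0
.653,-.150,.077 units [0.    0.    0.215] rows@0.2: 1.1
```

Call:
arm_command(deltas=[[-0.9,[-0.11,-0.05,0],[0,0,0]],[-0.9,[-0.11,-0.05,0],[0,0,0]],[-0.9,[-0.114,-0.051,0],[0,0,0]],[-0.9,[0,0,0],[0,0,0]],[-0.9,[0,0,0.1],[0,0,0]],[-0.9,[0,0,0.15],[0,0,0]],[-0.9,[0,0,0.15],[0,0,0]],[-0.9,[0,0,0],[0,0,0]]])

```text
time_s: 24.25
ee_pos: [0.6495, -0.1487, 0.1147]
orientation: [[-0.999, 0.035, -0.011], [0.035, 0.999, 0.003], [0.012, 0.003, -1.0]]
force: [-0.8, 0.5, 0.0]
opening: 0.95
gripper_force: 0.0
```

Call:
arm_command(deltas=[[-0.9,[0,0,0],[0,0,0]],[-0.9,[0,0,0],[0,0,0]]])

```text
time_s: 24.45
ee_pos: [0.655, -0.1511, 0.1215]
orientation: [[-0.999, 0.036, 0.003], [0.036, 0.999, -0.001], [-0.003, -0.0, -1.0]]
force: [-0.5, -0.1, 0.6]
opening: 0.948
gripper_force: 0.0
```

```bash
python3 plan.py 87.9 .653,-.150,.078
python3 - <<'E'
from h import *
print(proj("wrist",[[.653+a,-.150+b,.102] for a in(-.008,.008) for b in(-.02,.02)]).round())
i,d=ctrl.get_image("wrist"); cv2.imwrite("pics/w6.png",i)
hsv=cv2.cvtColor(i,cv2.COLOR_BGR2HSV); k=cv2.inRange(hsv,(5,200,150),(16,255,255)); n,l,s,c=cv2.connectedComponentsWithStats(k)
for j in range(1,n):
    if s[j,4]>60: print(s[j],c[j].round(1))
E
```

```text
t 24.45 pos [ 0.655  -0.1511  0.1215] tooly 87.93 z [ 3.4e-03 -6.0e-04 -1.0e+00] open 0.948 F [-0.5 -0.1  0.6] turn units 0.004
.653,-.150,.078 units [0.01  0.005 0.218] rows@0.2: 1.1
[[227. 221.]
 [301. 218.]
 [229. 247.]
 [301. 245.]]
[ 231  221   70   24 1555] [265.7 233.1]
```

View pics/w6.png

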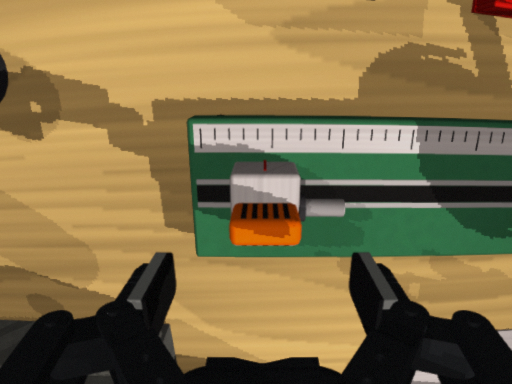

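The orange grip is at px (231–301, 205–245), matching the predicted outline, and the fingers straddle it evenly. Descend and grip.

Call:
arm_command(deltas=[[-0.9,[0.008,0,0.06],[0,0,0]],[-0.9,[0,0,0.08],[0,0,0]],[-0.9,[0,0,0.06],[0,0,0]],[-0.9,[0,0,0.015],[0,0,0]],[-0.9,[0,0,0],[0,0,0]],[-0.9,[0,0,0],[0,0,0]],[-0.9,[0,0,0],[0,0,0]]])

```text
time_s: 25.2
ee_pos: [0.6529, -0.1514, 0.0771]
orientation: [[-0.999, 0.036, 0.002], [0.036, 0.999, -0.0], [-0.002, -0.0, -1.0]]
force: [0.2, 0.2, 0.2]
opening: 0.949
gripper_force: 0.0
```

Call:
arm_command(deltas=[[1,[0,0,0],[0,0,0]],[1,[0,0,0],[0,0,0]],[1,[0,0,0],[0,0,0]],[1,[0,0,0],[0,0,0]],[1,[0,0,0],[0,0,0]],[1,[0,0,0],[0,0,0]],[1,[0,0,0],[0,0,0]],[1,[0,0,0],[0,0,0]]], squeeze=25)

```text
time_s: 26.0
ee_pos: [0.6524, -0.1509, 0.0767]
orientation: [[-0.999, 0.036, 0.0], [0.036, 0.999, 0.0], [-0.0, 0.0, -1.0]]
force: [-0.8, 1.7, 4.4]
opening: 0.464
gripper_force: 28.8
```

```bash
python3 plan.py 87.9 .6626,.087,.077
```

```text
t 26.0 pos [ 0.6524 -0.1509  0.0767] tooly 87.92 z [ 3.e-04  5.e-04 -1.e+00] open 0.464 F [-0.8  1.7  4.4] turn units 0.002
.6626,.087,.077 units [-7.000e-03  1.191e+00 -1.000e-03] rows@0.2: 6.0
```

Call:
arm_command(deltas=[[1,[0,0.04,0],[0,0,0]],[1,[0,0.08,0],[0,0,0]],[1,[0,0.08,0],[0,0,0]],[1,[0,0.08,0],[0,0,0]],[1,[0,0.08,0],[0,0,0]],[1,[0,0.08,0],[0,0,0]],[1,[0,0.08,0],[0,0,0]],[1,[0,0.05,0],[0,0,0]]])

```text
time_s: 26.8
ee_pos: [0.6569, -0.0349, 0.0767]
orientation: [[-0.999, 0.035, 0.001], [0.035, 0.999, 0.0], [-0.001, 0.0, -1.0]]
force: [-0.1, -3.4, 5.2]
opening: 0.462
gripper_force: 28.9
```

Call:
arm_command(deltas=[[1,[0,0,0],[0,0,0]],[1,[0,0,0],[0,0,0]]])

```text
time_s: 27.0
ee_pos: [0.657, -0.0325, 0.0767]
orientation: [[-0.999, 0.034, 0.001], [0.034, 0.999, 0.004], [-0.001, 0.004, -1.0]]
force: [0.5, 2.9, 4.3]
opening: 0.461
gripper_force: 29.0
```

Call:
arm_command(deltas=[[1,[0,0.04,0],[0,0,0]],[1,[0,0.08,0],[0,0,0]],[1,[0,0.09,0],[0,0,0]],[1,[0,0.09,0],[0,0,0]],[1,[0,0.09,0],[0,0,0]],[1,[0,0.08,0],[0,0,0]],[1,[0,0.05,0],[0,0,0]],[1,[0,0.02,0],[0,0,0]]])

```text
time_s: 27.8
ee_pos: [0.6611, 0.0738, 0.0767]
orientation: [[-0.999, 0.035, 0.002], [0.035, 0.999, 0.001], [-0.002, 0.001, -1.0]]
force: [0.7, -3.6, 5.2]
opening: 0.463
gripper_force: 28.9
```

Call:
arm_command(deltas=[[1,[0,0,0],[0,0,0]],[1,[0,0,0],[0,0,0]],[1,[0,0,0],[0,0,0]]])

```text
time_s: 28.1
ee_pos: [0.6611, 0.0741, 0.0768]
orientation: [[-0.999, 0.035, 0.002], [0.035, 0.999, 0.004], [-0.002, 0.004, -1.0]]
force: [2.2, 2.3, 3.9]
opening: 0.468
gripper_force: 28.9
```

```bash
python3 plan.py 87.9 .6626,.09,.0767
python3 - <<'E'
from h import *
import pickle
m=cam("wrist"); i,d=ctrl.get_image("wrist"); pickle.dump(m,open("pics/w7.pkl","wb")); 
p=np.array(ctrl.get_state()["ee_pos"]); uv=proj("wrist",[p+[.0021,.0562,-.0147]],m)[0]; print("tip px",uv)
u,v=uv.astype(int); x0,y0=max(0,u-60),max(0,v-45); cv2.imwrite("pics/w7.png",cv2.resize(i[y0:y0+90,x0:x0+120],None,fx=6,fy=6,interpolation=cv2.INTER_CUBIC)); print(x0,y0)
E
```

```text
t 28.1 pos [0.6611 0.0741 0.0768] tooly 88.01 z [ 0.0022  0.0038 -1.    ] open 0.468 F [2.2 2.3 3.9] turn units 0.014
.6626,.09,.0767 units [-0.005  0.079  0.   ] rows@0.2: 0.4
tip px [366.64061777 240.122053  ]
306 195
```

View pics/w7.png

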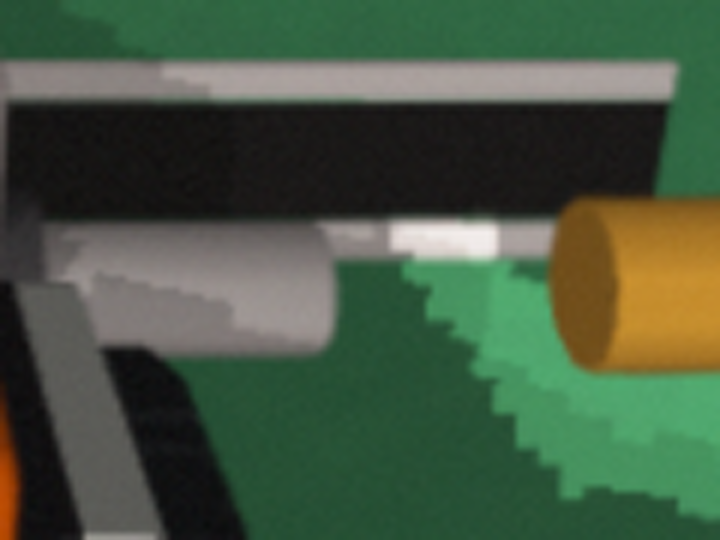

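The crop shows the rod end face at crop (335,290) and the bar face centre at (585,285), about 42 px apart in the original.

Run:
```python
from h import *
import pickle; m=pickle.load(open("pics/w7.pkl","rb"))
f=lambda a,b,z:at_z("wrist",306+a/6-.4,195+b/6-.4,z,m)
r=f(331,290,.062); b=f(585,285,.062); print(r,b,b-r, f(327,228,.066),f(575,198,.069))
```

```text
[0.66470348 0.12703576 0.062     ] [0.66536298 0.15059113 0.062     ] [0.0006595  0.02355537 0.        ] [0.65646519 0.124971   0.066     ] [0.65312395 0.14543322 0.069     ]
```

Call:
arm_command(deltas=[[1,[0,0.015,0],[0,0,0]],[1,[0,0.02,0],[0,0,0]],[1,[0,0.02,0],[0,0,0]],[1,[0,0.015,0],[0,0,0]],[1,[0,0.01,0],[0,0,0]],[1,[0,0,0],[0,0,0]],[1,[0,0,0],[0,0,0]]])

```text
time_s: 28.85
ee_pos: [0.6615, 0.0853, 0.0767]
orientation: [[-0.999, 0.037, 0.001], [0.037, 0.999, -0.002], [-0.001, -0.001, -1.0]]
force: [1.5, -2.5, 6.3]
opening: 0.462
gripper_force: 29.0
```

Call:
arm_command(deltas=[[1,[0,0.005,0],[0,0,0]],[1,[0,0.005,0],[0,0,0]],[1,[0,0,0],[0,0,0]]])

```text
time_s: 29.15
ee_pos: [0.6616, 0.0868, 0.0767]
orientation: [[-0.999, 0.037, 0.001], [0.037, 0.999, -0.002], [-0.001, -0.002, -1.0]]
force: [1.9, -1.6, 5.0]
opening: 0.463
gripper_force: 29.0
```

Call:
arm_command(deltas=[[1,[0,0.005,0],[0,0,0]],[1,[0,0.005,0],[0,0,0]],[1,[0,0.005,0],[0,0,0]],[1,[0,0.005,0],[0,0,0]],[1,[0,0.005,0],[0,0,0]],[1,[0,0,0],[0,0,0]],[1,[0,0,0],[0,0,0]]])

```text
time_s: 29.85
ee_pos: [0.6617, 0.0918, 0.0767]
orientation: [[-0.999, 0.037, 0.001], [0.037, 0.999, -0.002], [-0.001, -0.002, -1.0]]
force: [1.4, -2.6, 5.6]
opening: 0.47
gripper_force: 29.0
```

Call:
arm_command(deltas=[[1,[0,0.003,0],[0,0,0]],[1,[0,0.003,0],[0,0,0]],[1,[0,0,0],[0,0,0]]])

```text
time_s: 30.15
ee_pos: [0.6618, 0.0929, 0.0767]
orientation: [[-0.999, 0.037, 0.001], [0.037, 0.999, -0.002], [-0.001, -0.002, -1.0]]
force: [1.9, -2.4, 6.1]
opening: 0.463
gripper_force: 29.0
```

Call:
arm_command(deltas=[[1,[0,0.0025,0],[0,0,0]],[1,[0,0.0025,0],[0,0,0]],[1,[0,0,0],[0,0,0]]])

```text
time_s: 30.45
ee_pos: [0.6618, 0.0938, 0.0767]
orientation: [[-0.999, 0.037, 0.001], [0.037, 0.999, -0.002], [-0.001, -0.002, -1.0]]
force: [1.0, -3.0, 5.4]
opening: 0.46
gripper_force: 29.0
```

Call:
arm_command(deltas=[[1,[0,0.0025,0],[0,0,0]],[1,[0,0,0],[0,0,0]]])

```text
time_s: 30.65
ee_pos: [0.6618, 0.0944, 0.0767]
orientation: [[-0.999, 0.037, 0.001], [0.037, 0.999, -0.002], [-0.001, -0.002, -1.0]]
force: [1.7, -3.4, 6.2]
opening: 0.465
gripper_force: 29.0
```

Call:
arm_command(deltas=[[1,[0,0.0025,0],[0,0,0]],[1,[0,0,0],[0,0,0]]])

```text
time_s: 30.85
ee_pos: [0.6619, 0.0948, 0.0767]
orientation: [[-0.999, 0.037, 0.001], [0.037, 0.999, -0.002], [-0.001, -0.002, -1.0]]
force: [1.1, -3.0, 5.5]
opening: 0.463
gripper_force: 29.0
```

Call:
arm_command(deltas=[[1,[0,0.0025,0],[0,0,0]],[1,[0,0,0],[0,0,0]]])

```text
time_s: 31.05
ee_pos: [0.6619, 0.0953, 0.0767]
orientation: [[-0.999, 0.037, 0.001], [0.037, 0.999, -0.002], [-0.001, -0.002, -1.0]]
force: [3.3, -2.6, 5.4]
opening: 0.462
gripper_force: 29.0
```

Call:
arm_command(deltas=[[1,[0,0.0025,0],[0,0,0]],[1,[0,0,0],[0,0,0]]])

```text
time_s: 31.25
ee_pos: [0.6619, 0.0958, 0.0767]
orientation: [[-0.999, 0.037, 0.001], [0.037, 0.999, -0.002], [-0.001, -0.002, -1.0]]
force: [1.6, -2.5, 6.4]
opening: 0.46
gripper_force: 29.0
```

Call:
arm_command(deltas=[[1,[0,0.0025,0],[0,0,0]],[1,[0,0,0],[0,0,0]]])

```text
time_s: 31.45
ee_pos: [0.6619, 0.0963, 0.0767]
orientation: [[-0.999, 0.037, 0.001], [0.037, 0.999, -0.002], [-0.001, -0.002, -1.0]]
force: [1.3, -2.5, 6.0]
opening: 0.463
gripper_force: 29.0
```

Call:
arm_command(deltas=[[1,[0,0.0025,0],[0,0,0]],[1,[0,0,0],[0,0,0]]])

```text
time_s: 31.65
ee_pos: [0.6619, 0.0968, 0.0767]
orientation: [[-0.999, 0.037, 0.001], [0.037, 0.999, -0.002], [-0.001, -0.002, -1.0]]
force: [0.4, -3.1, 4.8]
opening: 0.462
gripper_force: 29.0
```

Call:
arm_command(deltas=[[1,[0,0.0025,0],[0,0,0]],[1,[0,0,0],[0,0,0]]])

```text
time_s: 31.85
ee_pos: [0.662, 0.0973, 0.0767]
orientation: [[-0.999, 0.037, 0.001], [0.037, 0.999, -0.002], [-0.001, -0.002, -1.0]]
force: [1.5, -3.7, 5.9]
opening: 0.461
gripper_force: 29.0
```

Call:
arm_command(deltas=[[1,[0,0.0025,0],[0,0,0]],[1,[0,0,0],[0,0,0]]])

```text
time_s: 32.05
ee_pos: [0.662, 0.0978, 0.0767]
orientation: [[-0.999, 0.037, 0.001], [0.037, 0.999, -0.002], [-0.001, -0.002, -1.0]]
force: [1.4, -2.1, 6.4]
opening: 0.463
gripper_force: 29.0
```

Call:
arm_command(deltas=[[1,[0,0.0025,0],[0,0,0]],[1,[0,0,0],[0,0,0]]])

```text
time_s: 32.25
ee_pos: [0.662, 0.0983, 0.0767]
orientation: [[-0.999, 0.037, 0.001], [0.037, 0.999, -0.002], [-0.001, -0.002, -1.0]]
force: [2.4, -2.9, 5.9]
opening: 0.462
gripper_force: 29.0
```

Call:
arm_command(deltas=[[1,[0,0.0025,0],[0,0,0]],[1,[0,0,0],[0,0,0]]])

```text
time_s: 32.45
ee_pos: [0.662, 0.0986, 0.0767]
orientation: [[-0.999, 0.037, 0.001], [0.037, 0.999, -0.003], [-0.001, -0.003, -1.0]]
force: [2.3, -2.7, 6.6]
opening: 0.46
gripper_force: 29.0
```

Run:
```python
from h import *
m=cam("wrist"); i,d=ctrl.get_image("wrist")
p=np.array(ctrl.get_state()["ee_pos"])
for z in (.062,):
    uv=proj("wrist",[[p[0]+.003,.1505,z]],m)[0]; print("bar face predicted px",uv)
u,v=uv.astype(int)
for r in (v-6,v,v+6): print(r,[tuple(int(c) for c in i[r,x]) for x in range(u-14,u+10,1)])
```

```text
bar face predicted px [359.3555706 242.0323292]
236 [(109, 111, 117), (109, 111, 116), (109, 110, 117), (109, 110, 117), (108, 111, 115), (107, 108, 114), (107, 110, 115), (108, 111, 116), (107, 110, 115), (107, 109, 116), (108, 110, 116), (105, 108, 114), (106, 108, 115), (104, 107, 112), (104, 107, 112), (85, 97, 109), (50, 83, 109), (33, 94, 135), (38, 115, 164), (38, 121, 171), (40, 123, 174), (39, 123, 173), (37, 122, 172), (39, 124, 174)]
242 [(139, 141, 149), (139, 142, 150), (138, 143, 149), (138, 140, 147), (139, 141, 150), (136, 139, 148), (138, 140, 149), (137, 140, 148), (136, 139, 147), (137, 142, 149), (136, 140, 147), (136, 139, 147), (135, 139, 147), (134, 138, 147), (136, 138, 146), (132, 135, 144), (105, 119, 132), (61, 99, 126), (40, 118, 163), (46, 142, 197), (47, 148, 203), (46, 145, 202), (48, 148, 203), (46, 145, 203)]
248 [(118, 120, 128), (126, 129, 136), (144, 144, 154), (148, 150, 158), (146, 149, 157), (146, 148, 156), (147, 149, 156), (144, 147, 155), (145, 148, 155), (145, 149, 157), (145, 148, 156), (143, 147, 154), (146, 149, 156), (146, 150, 156), (146, 149, 156), (137, 142, 151), (103, 121, 137), (46, 92, 123), (38, 118, 165), (47, 140, 194), (48, 144, 199), (46, 143, 198), (47, 144, 199), (46, 143, 198)]
```

The image rows show the rod's grey passing straight into brass within about 2 px (≤1 mm), so it is practically touching. A bit more creep to confirm by force.

Call:
arm_command(deltas=[[1,[0,0.0025,0],[0,0,0]],[1,[0,0,0],[0,0,0]]])

```text
time_s: 32.7
ee_pos: [0.662, 0.0986, 0.0767]
orientation: [[-0.999, 0.038, 0.001], [0.038, 0.999, -0.003], [-0.001, -0.003, -1.0]]
force: [2.0, -5.4, 5.3]
opening: 0.462
gripper_force: 29.0
```

Call:
arm_command(deltas=[[1,[0,0.0025,0],[0,0,0]],[1,[0,0,0],[0,0,0]]])

```text
time_s: 32.9
ee_pos: [0.662, 0.0986, 0.0767]
orientation: [[-0.999, 0.038, 0.001], [0.038, 0.999, -0.004], [-0.001, -0.004, -1.0]]
force: [1.9, -3.2, 6.5]
opening: 0.463
gripper_force: 29.1
```

Contact: y has stopped at 0.0986 with a few newtons. Relax the command slightly, release, and lift straight up.

Call:
arm_command(deltas=[[1,[0,-0.004,0],[0,0,0]],[1,[0,0,0],[0,0,0]],[-0.2,[0,0,0],[0,0,0]],[-0.8,[0,0,0],[0,0,0]],[-0.8,[0,0,0],[0,0,0]],[-0.8,[0,0,0],[0,0,0]],[-0.8,[0,0,0],[0,0,0]]])

```text
time_s: 33.6
ee_pos: [0.661, 0.1013, 0.0759]
orientation: [[-0.999, 0.036, -0.001], [0.036, 0.999, 0.0], [0.001, 0.0, -1.0]]
force: [-0.4, 0.1, 0.1]
opening: 0.902
gripper_force: 0.0
```

Call:
arm_command(deltas=[[-0.8,[0,0,-0.05],[0,0,0]],[-0.8,[0,0,-0.1],[0,0,0]],[-0.8,[0,0,-0.15],[0,0,0]],[-0.8,[0,0,-0.15],[0,0,0]],[-0.8,[0,0,-0.15],[0,0,0]],[-0.8,[0,0,0],[0,0,0]],[-0.8,[0,0,0],[0,0,0]],[-0.8,[0,0,0],[0,0,0]]])

```text
time_s: 34.4
ee_pos: [0.6606, 0.1009, 0.1955]
orientation: [[-0.999, 0.036, -0.002], [0.036, 0.999, -0.0], [0.002, -0.0, -1.0]]
force: [-0.3, 0.8, 0.1]
opening: 0.902
gripper_force: 0.0
```

```bash
python3 plan.py 87.9
python3 - <<'E'
from h import *
m=cam("wrist"); i,d=ctrl.get_image("wrist"); cv2.imwrite("pics/w8.png",i)
u,v=proj("wrist",[[.665,.1508,.062]],m)[0].round().astype(int); print(u,v)
for r in (v-2,v,v+2): print(r,[tuple(int(c) for c in i[r,x]) for x in range(u-12,u+9)])
p=proj("wrist",[[.6643,.0986,.102]],m)[0]; print("grip predicted px",p)
k=cv2.inRange(cv2.cvtColor(i,cv2.COLOR_BGR2HSV),(5,200,150),(16,255,255)); n,l,s,c=cv2.connectedComponentsWithStats(k)
for j in range(1,n):
    if s[j,4]>60: print(s[j],c[j].round(1))
E
```

```text
t 34.4 pos [0.6606 0.1009 0.1955] tooly 87.91 z [-2.1e-03 -2.0e-04 -1.0e+00] open 0.902 F [-0.3  0.8  0.1] turn units 0.002
319 181
179 [(113, 114, 123), (112, 114, 122), (111, 114, 122), (112, 114, 121), (113, 115, 121), (112, 114, 121), (112, 115, 121), (111, 112, 119), (111, 112, 121), (109, 112, 119), (111, 112, 119), (107, 110, 117), (84, 99, 113), (49, 95, 128), (37, 112, 159), (39, 121, 171), (39, 122, 174), (36, 119, 171), (38, 121, 172), (39, 124, 174), (38, 121, 170)]
181 [(120, 123, 130), (120, 122, 128), (119, 122, 127), (119, 122, 128), (120, 123, 129), (121, 122, 128), (120, 123, 129), (117, 119, 126), (121, 122, 128), (118, 120, 128), (119, 122, 128), (115, 118, 124), (93, 103, 116), (57, 100, 131), (37, 110, 157), (34, 118, 170), (39, 121, 172), (38, 120, 172), (37, 120, 170), (37, 120, 172), (38, 121, 172)]
183 [(123, 124, 131), (124, 124, 132), (122, 125, 131), (121, 124, 131), (123, 125, 132), (124, 125, 133), (122, 124, 132), (122, 124, 133), (121, 123, 131), (121, 123, 130), (122, 125, 133), (120, 124, 130), (97, 108, 119), (58, 103, 134), (39, 115, 163), (41, 123, 173), (39, 123, 174), (39, 122, 173), (38, 122, 172), (39, 122, 173), (40, 123, 174)]
grip predicted px [259.71868047 197.42325644]
[234 186  50  18 877] [258.5 194.5]
```

The rod still meets the brass with no gap (within 1 px), and the arm is clear. Handing in.

```bash
python3 -c "
from plant import ctrl
print(ctrl.close_job())"
```

```text
the job is handed in; nothing more can be done
None
```

The job is handed in, but no verdict came back: file and pliers were lying in the red tray when last viewed, the stop's rod meets the bar's free end (about 3–5 N on contact), the gripper is released and clear, and about 34 s were used.

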